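# Test-run the disc sander in an oud maker's workshop

### The job

Give the disc sander a short test run before the next oud back is sanded: flip its red lock-off lever all the way forward, towards the disc, then squeeze its paddle switch fully against the barrel, hold it in for about a second and let it go. Leave the lever flipped forward, and keep your hands off the belt sander.

Things in the scene. Friction and masses are not known exactly. Their poses are not given: they have to be found in the camera images.
- disc_squeeze (a point): Squeeze point of the sander to test: cream barrel (42 mm square, lying on its side in a fixed wooden rest) with a round brown disc, 100 mm, at its nose. Point: 75 mm above the bench, middle of barrel plus pressed paddle (50 mm over both; paddle released: outer face 32 mm to +y, barrel's bare face 25 mm to -y). x: forward to the disc, y: to the paddle side, z up. Free 50 mm each side.
- disc_sander_lever (a joint): Its red lock-off lever on the barrel's top, 42 mm long, 6 thick, tip bar 18 wide, 12 thick; hinge along y, 60 mm forward of the squeeze point, -4 in y, 25 above it (barrel top is 21 above). 0: leans back 0.6 rad from upright (starts at 0 to 0.2); 1.4: stop, 0.8 rad past upright to the front. About 1.5 N at the tip; stays where left. Back, it blocks the paddle; past 0.8 the paddle is free.
- disc_sander_paddle (a joint): Its dark grey paddle switch: a bar 135 mm long, 34 high, 8 thick along the barrel's +y side, hinged at its rear end, standing off the barrel at the front end. 0 released, 0.09 rad pressed fully against the barrel; springs back by itself. Takes about 8 N at the squeeze point, where it travels 7 mm.
- belt_sander: Bystander to leave alone: like tool and rest, same size, but dark barrel, light grey paddle and a long narrow belt on its nose instead of a disc (nose reaches 265 mm forward of the origin). Origin: on the bench under the barrel's middle; x to the nose, z up. Its squeeze point would be at x -10, y 4, z 75 mm. The two may stand left and right either way round.

How it is judged (in metres and radians):
On the way, in this order (a step that is already met when the one before it is completed fails the run):
1. the disc sander's lever is flipped forward, its paddle not yet squeezed (value of joint disc_sander_lever above 1.1 rad and value of joint disc_sander_paddle below 0.04 rad), for 0.1 s.
2. with the lever forward, the paddle is squeezed against the barrel and held (value of joint disc_sander_lever above 1.1 rad and value of joint disc_sander_paddle above 0.07 rad), for 0.6 s.
At the end, for the whole second after the job is handed in: The disc sander's lever is left forward (joint above 1.1 of 1.4 rad) and its paddle has been let go and sprung back (below 0.02 rad), after having been held pressed (above 0.07 of 0.09 rad) for 0.6 s with the lever forward (value of joint disc_sander_lever above 1.1 rad and value of joint disc_sander_paddle below 0.02 rad); the robot touches nothing.
It fails at once if the robot pushes on the belt sander (contact force between any of the arm, the fingers and belt_sander above 2 N).
It also fails if it takes over 40 s, if anything falls off the work surface, if the arm or the gripper's body presses on something with over 40 N, if the wrist force passes 120 N, or if a joint passes its speed limit or range.

### The arm

A 7-joint arm with a two-finger parallel gripper is mounted at the origin on the work surface. World frame = base frame: x ahead of the robot, y to its left, z up, the work surface at z = 0. Lengths are in mm, angles in rad, forces in N, time in s.
With the tool pointing down it reaches from about 425 to 875 mm from the base axis. Payload 9.9 kg.
Tool frame: the origin (TCP) lies midway between the tips of the shut fingers; the grasp point (between the pads) lies 19 mm behind it; z points along the fingers, x is the direction in which the jaws open and shut, and the axes are right-handed (so a half turn about z gives the same grasp; the last joint's range is limited). The gripper opens to 85 mm and grips with 20 to 120 N. Pads are 22 mm wide; open, the fingers measure 114 mm over their backs; the gripper's body (76 mm by 85 mm) begins 54 mm behind the grasp point. The pads swing forward as they close: fully open they stand 13 mm farther back than shut.
Start: joints at [-1.278, 0.576, 0.025, 1.437, -0.015, 1.129, -0.057], TCP at [248.357, 627.653, 231.289] pointing down, gripper open.
Joint ranges: [-2.76, 2.76], [-0.34, 2.15], [-1.52, 1.57], [0.19, 2.46], [-1.09, 4.23], [0.17, 1.99], [-2.82, 2.82]. Speed limits (rad/s): [2.22, 2.22, 3.01, 3.01, 3.14, 3.14, 3.14].

### API

Orientations are given as [roll, pitch, yaw] about the fixed x, y, z axes, in that order (R = Rz(yaw) Ry(pitch) Rx(roll)).
In Python, from workcell import * gives the robot as it stands.
- The arm moves only by the tool send_rows, never from a script. Its argument "plan" is a list that holds one entry, the list of rows, each a list of 7 numbers: the opening in per cent of the stroke, from 0 (shut) to 100 (fully open), then the shift along the tool's x, y, z in mm, then the turn, a rotation vector about the tool's x, y, z in degrees. In form: [[[jaw, tx, ty, tz, wx, wy, wz], ...]]. A call has 1 to 5 rows; each row is the pose to reach, as a shift and turn from the pose commanded when the call began, along the tool's axes at that moment; what a row does not reach only later rows make up. A row lasts 1/8 s, in which the tool goes at most 62.5 mm and 10.7 degrees, less where a joint would pass 70% of its speed; a pose out of reach is approached as far as the arm can. A call with a gripper value outside its range is refused whole. The fingers move at their own pace and stop on an object; "newtons" is the grip in N (left out, the last holds). Time passes only in rows, so rows that repeat a pose let the fingers close. It gives the time, the measured TCP pose, the force and the opening at its end, in the units of the state.
- get_obs(): the state, without advancing time (a new reading comes with each control period).
- grab_frame(name): name is "scene" or "top" or "wrist"; returns a dict with "pixels" (480x640x3 uint8, red, green, blue), "intrinsics" (3x3 intrinsics, pixels), "k1" (the pictures are not rectified: a ray, as slopes to the right and down, at radius r is drawn at 1 + k1 r^2 times it, then the intrinsics apply), "rvec" (rotation vector, rad) and "tvec" (3), from world to camera coordinates, as OpenCV has them. Camera axes: x right, y down, z forward; pixel columns grow to the right and rows downward; lengths in mm; the calibration is good to about 2 mm. A picture is of the moment at which its call begins. There is no depth.
- close_job(): hands the job in, once; it reports no verdict.
The state is a dict: "t": time; "joints": joint angles; "dq": joint speeds; "tau": joint torques, N m; "ee_pos": TCP position; "eef_rot": TCP orientation; "wrist_force": force on the tool from outside, world axes, zero at the start; "moment": the same for the moment, N m; "gripper_width": finger opening in mm.
Only numpy, scipy, OpenCV 4.12 (cv2) and the standard library are available. Lean on these libraries where they do the work, as an engineer would, in place of code of your own. Each camera call takes 0.05 s, during which the arm holds its last target.

## Working session

There is one attempt and no reset: what is moved stays moved. The work goes in short steps, Python scripts to look and compute and a tool call to move; the robot and the scene stay as the last step left them, time stands still between calls to the robot, and variables do not carry over. Pictures are saved under pics/ and viewed, and the job is handed in when it is done.

Besides the shell and the picture viewer there is one more tool, called after "Emit:" as name(argument=value, ...), one argument or row to a line, values as JSON. send_rows: Moves the arm, as the interface text tells. Its arguments: {"type":"object","properties":{"plan":{"type":"array"},"newtons":{"type":"number"}},"required":["plan"]}

```bash
mkdir -p pics; cat > h.py <<'E'
from workcell import *
import numpy as np, cv2
from scipy.spatial.transform import Rotation as Rt
def grab(n,fn=None):
    f=grab_frame(n)
    if fn: cv2.imwrite('pics/'+fn,f['pixels'][:,:,::-1])
    return f
def ray(f,u,v):
    K=np.array(f['intrinsics']);d=np.array([(u-K[0,2])/K[0,0],(v-K[1,2])/K[1,1]])
    s=d.copy()
    for _ in range(20): s=d/(1+f['k1']*(s@s))
    R=cv2.Rodrigues(np.array(f['rvec'],float))[0];t=np.array(f['tvec'],float).ravel()
    return -R.T@t, R.T@np.array([s[0],s[1],1.])
def onz(f,u,v,z):
    o,d=ray(f,u,v);return o+d*(z-o[2])/d[2]
def proj(f,P):
    K=np.array(f['intrinsics']);R=cv2.Rodrigues(np.array(f['rvec'],float))[0];t=np.array(f['tvec'],float).ravel()
    c=R@np.array(P,float)+t;s=c[:2]/c[2];s=s*(1+f['k1']*(s@s));return K[:2,:2]@s+K[:2,2]
def tri(a,b):
    A=[];B=[]
    M=np.zeros((3,3));v=np.zeros(3)
    for o,d in (a,b):
        d=d/np.linalg.norm(d);P=np.eye(3)-np.outer(d,d);M+=P;v+=P@o
    return np.linalg.solve(M,v)
E
python3 - <<'E'
from h import *
for n in ("scene","top","wrist"):
    f=grab(n,n+'0.png'); np.savez('/tmp/'+n+'0.npz',**f); print(n,ray(f,320,240))
print(get_obs())
E
```

```text
scene (array([ 760.44263014, -470.9946436 ,  724.78169872]), array([-0.2943137 ,  0.58057578, -0.75942796]))
top (array([ 395.25288521,   -9.0863515 , 1022.28640309]), array([ 0.11894573, -0.02135183, -0.99269191]))
wrist (array([177.24673561, 657.35429408, 373.2968045 ]), array([ 0.2791262 , -0.1263184 , -0.95201244]))
{'t': 0.15, 'joints': array([-1.2777768 ,  0.57631417,  0.0248481 ,  1.43770601, -0.01502109,
        1.12902223, -0.05646134]), 'dq': array([ 6.92594321e-04, -8.79279733e-04, -4.53297994e-04, -3.46025786e-03,
       -2.10602843e-03,  4.46861493e-07, -9.60264825e-04]), 'tau': array([ 2.60557725e-03, -7.66265774e+01,  2.25275405e+00, -2.86180848e+01,
        1.55362365e-02,  1.00007909e-02, -4.16112712e-06]), 'ee_pos': array([248.23168664, 627.32516989, 230.66054198]), 'eef_rot': array([3.14155229e+00, 1.26493663e-03, 1.19403988e+00]), 'wrist_force': array([-0.37239241, -0.33760412,  0.11448696]), 'moment': array([0.00982915, 0.00209103, 0.01535835]), 'gripper_width': 85.5659275028716}
```

View pics/scene0.png

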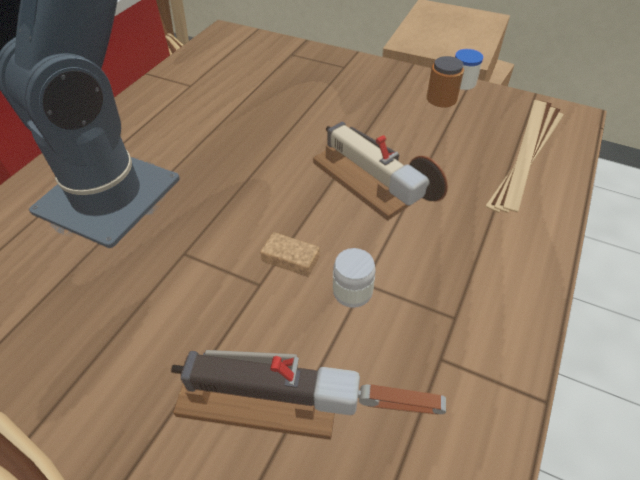

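View pics/top0.png

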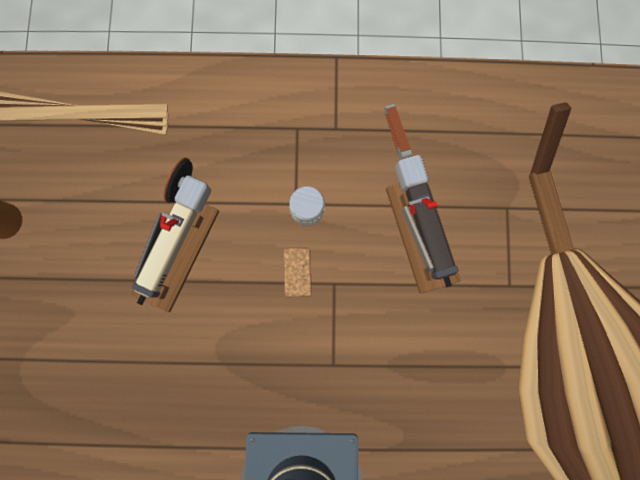

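View pics/wrist0.png

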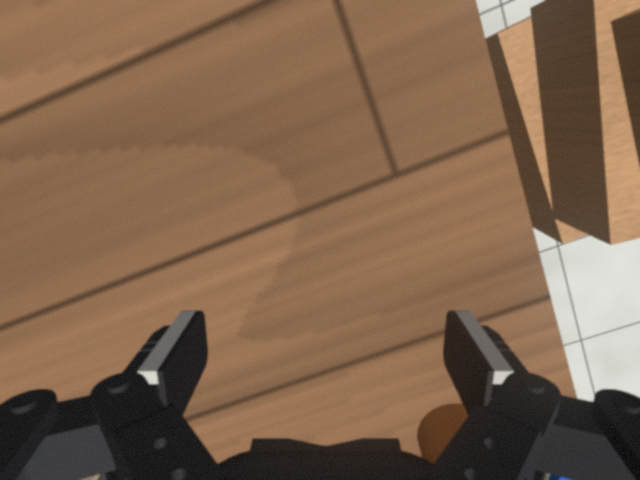

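The top view shows the disc sander at left (barrel around 165,240 px, lever 168,222, nose towards upper right). The belt sander is at right (425,215), with a jar and cork between them. I'll zoom in on the disc sander.

```bash
python3 - <<'E'
from h import *
f=dict(np.load('/tmp/top0.npz'));g=dict(np.load('/tmp/scene0.npz'))
a=f['pixels'][140:320,110:240,::-1];a=cv2.resize(a,None,fx=3.3,fy=3.3,interpolation=cv2.INTER_CUBIC)
b=g['pixels'][110:220,305:455,::-1];b=cv2.resize(b,(int(150*2.5),int(110*2.5)),interpolation=cv2.INTER_CUBIC)
o=np.zeros((594,800,3),np.uint8);o[:a.shape[0],:a.shape[1]]=a;o[:b.shape[0],425:425+b.shape[1]]=b
cv2.imwrite('pics/z0.png',o)
for n,F in(('t',f),('s',g)):
    p=F['pixels'].astype(int);hsv=cv2.cvtColor(F['pixels'],cv2.COLOR_RGB2HSV)
    cream=((hsv[...,2]>170)&(hsv[...,1]>25)&(hsv[...,1]<90)&(hsv[...,0]>15)&(hsv[...,0]<35)).astype(np.uint8)
    red=((p[...,0]>150)&(p[...,1]<60)&(p[...,2]<60)).astype(np.uint8)
    for nm,m in(('cream',cream),('red',red)):
        N,_,st,c=cv2.connectedComponentsWithStats(m)
        for i in range(1,N):
            if st[i,4]>15: print(n,nm,st[i],c[i])
E
```

```text
t cream [ 136  203   55   87 1448] [162.06837017 249.51726519]
t cream [409 215  23  53  66] [420.53030303 242.42424242]
t cream [272 467  35  13  45] [286.84444444 470.97777778]
t red [422 198  15  10  79] [429.01265823 202.81012658]
t red [411 205   4   9  27] [412.11111111 208.96296296]
t red [160 216  10  14  67] [163.70149254 223.65671642]
s cream [ 384    0  125   70 4983] [447.75356211  30.56050572]
s cream [166  36  14  13  45] [173.08888889  42.57777778]
s cream [490  60  23  24 319] [500.42633229  71.30094044]
s cream [ 486  100   78  112 2057] [523.76373359 159.82207098]
s cream [535 107  20  45 130] [545.58461538 124.40769231]
s cream [333 126  71  48 871] [365.04936854 147.51894374]
s cream [262 233  56  33 947] [289.84794087 248.3780359 ]
s cream [   0  412   64   68 1118] [ 27.93381038 447.70840787]
s cream [  0 467  16  13 115] [  5.22608696 475.00869565]
```

View pics/z0.png

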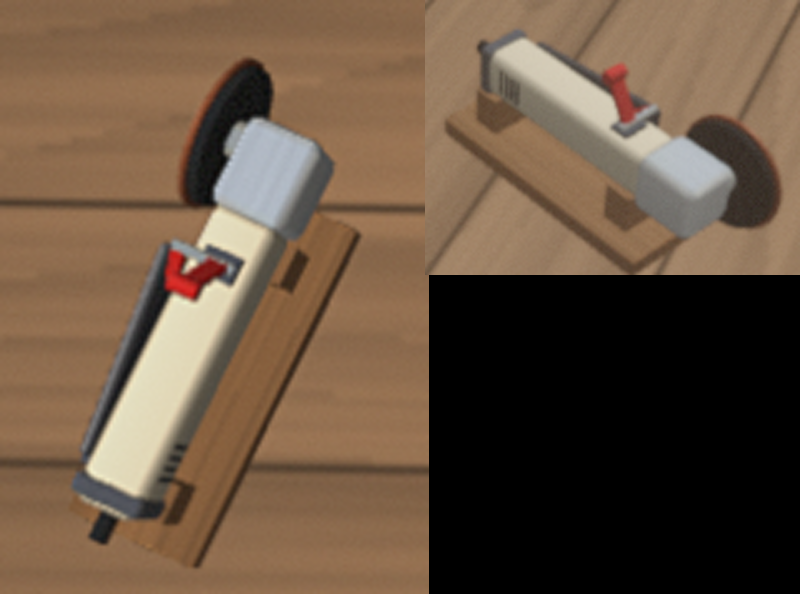

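```bash
python3 - <<'E'
from h import *
f=dict(np.load('/tmp/top0.npz'));g=dict(np.load('/tmp/scene0.npz'))
def c(X,Y): return 110+X/3.3-.35,140+Y/3.3-.35
def s(X,Y): return 305+(X-425)/2.5-.3,110+Y/2.5-.3
for n,p,z in(('Lfront',(212,212),96),('Lrear',(92,465),96),('Rfront',(275,238),96),('Rrear',(160,492),96),('bracket',(225,262),98)):
    print(n,onz(f,*c(*p),z).round(1))
print('scene bracket',onz(g,*s(635,122),98).round(1))
print('tip',tri(ray(f,*c(182,292)),ray(g,*s(615,72))).round(1))
print('bar tri',tri(ray(f,*c(225,262)),ray(g,*s(635,122))).round(1))
# colour-based left edge
p=f['pixels'];hsv=cv2.cvtColor(p,cv2.COLOR_RGB2HSV)
m=((hsv[...,2]>150)&(hsv[...,1]>20)&(hsv[...,1]<100)&(hsv[...,0]>12)&(hsv[...,0]<38))
L=[];Rr=[]
for r in range(235,275):
    x=np.where(m[r,130:215])[0]+130
    if len(x)>8: L.append(onz(f,x[0]-.5,r,96)[:2]);Rr.append(onz(f,x[-1]+.5,r,96)[:2])
for E in(L,Rr):
    l=cv2.fitLine(np.array(E,np.float32),cv2.DIST_HUBER,0,.01,.01).ravel();print(l,np.degrees(np.arctan2(l[1],l[0])))
E
```

```text
Lfront [573.3 261.1  96. ]
Lrear [420.9 324.5  96. ]
Rfront [558.2 222.5  96. ]
Rrear [405.8 283.5  96. ]
bracket [542.8 251.2  98. ]
scene bracket [547.2 259.2  98. ]
tip [521.6 266.6 132.8]
bar tri [545.6 252.3 101.4]
[ 9.1711235e-01 -3.9862877e-01  4.7154337e+02  3.0560379e+02] -23.492481
[ 9.1730469e-01 -3.9818603e-01  4.7404025e+02  2.6312625e+02] -23.464827
```

Emit:
send_rows(
  plan=[
    [[0,-40,50,0,0,0,0.5],[0,-80,95,0,0,0,1],[0,-120,140,0,0,0,1.5],[0,-160,185,0,0,0,1.8],[0,-190,225,0,0,0,1.8]],
  ],
  newtons=25,
)

```text
t: 0.78
ee_pos: [388.4, 365.7, 231.4]
eef_rot: [3.141, 0.0, 1.162]
wrist_force: [0.5, 0.5, 1.1]
gripper_width: 0.1
```

Emit:
send_rows(
  plan=[
    [[0,-30,35,20,0,0,0],[0,-30,35,20,0,0,0],[0,-30,35,20,0,0,0]],
  ],
)

```text
t: 1.15
ee_pos: [407.7, 327.3, 211.3]
eef_rot: [-3.141, -0.0, 1.163]
wrist_force: [-0.7, 0.1, -0.2]
gripper_width: -0.2
```

```bash
python3 - <<'E'
from h import *
f=grab("wrist",'w1.png'); np.savez('/tmp/w1.npz',**f)
o=get_obs();print(o['t'],o['ee_pos'],o['eef_rot'],o['wrist_force'],o['gripper_width'])
grab("top","top1.png")
E
```

```text
1.2 [407.44767316 327.97508532 211.47833701] [-3.14120476e+00 -6.78534530e-04  1.16392413e+00] [ 0.5071445  -0.31522236 -0.45607999] -0.16781520264831234
```

View pics/w1.png

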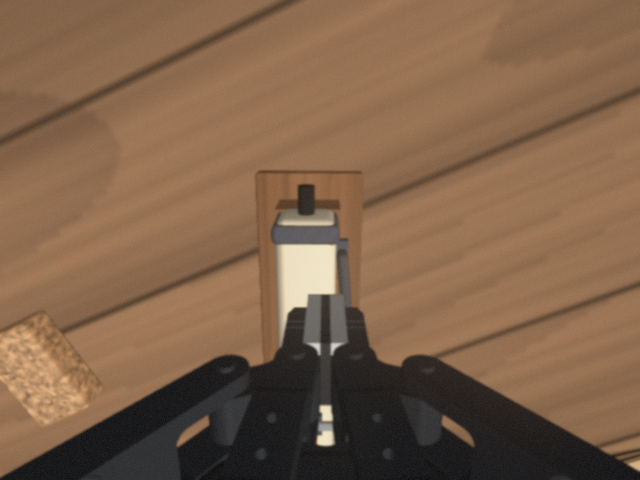

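The wrist view shows the barrel's rear end: cap corners at about (275,243) and (337,243), and a dark paddle strip at 345. The lever is hidden behind the fingers. Next I fit the edges.

```bash
python3 - <<'E'
from h import *
f=dict(np.load('/tmp/w1.npz'))
p=f['pixels'];hsv=cv2.cvtColor(p,cv2.COLOR_RGB2HSV)
m=((hsv[...,2]>150)&(hsv[...,1]>20)&(hsv[...,1]<100)&(hsv[...,0]>12)&(hsv[...,0]<38))
L=[];R=[]
for r in range(247,305):
    x=np.where(m[r,260:350])[0]+260
    L.append(onz(f,x[0]-.5,r,96)[:2])
    if r<290:R.append(onz(f,x[-1]+.5,r,96)[:2])
    if r%15==0: print(r,x[0],x[-1])
yh=np.array([.398,.917]);xh=np.array([.917,-.398])
for E in(L,R):
    E=np.array(E,np.float32);l=cv2.fitLine(E,cv2.DIST_HUBER,0,.01,.01).ravel();print(l,np.degrees(np.arctan(l[1]/l[0])),(E@yh)[[0,-1]])
# base plate rear edge corners z? and cap
for q in((275,243),(337,243)): 
    P=onz(f,*q,96);print(P, P[:2]@xh,P[:2]@yh)
E
```

```text
255 278 335
270 278 336
285 278 336
300 279 307
[ 9.1757727e-01 -3.9755756e-01  4.2403958e+02  2.8637415e+02] -23.425575 [431.3193689  431.27799524]
[ 9.3174082e-01 -3.6312404e-01  4.3281253e+02  3.2594669e+02] -21.292177 [470.83432715 471.7933334 ]
[402.20484344 294.80743766  96.        ] 251.48848124513404 430.4159480199733
[418.64412723 332.81451647  96.        ] 251.4364871154085 471.8112742422259
```

View pics/top1.png

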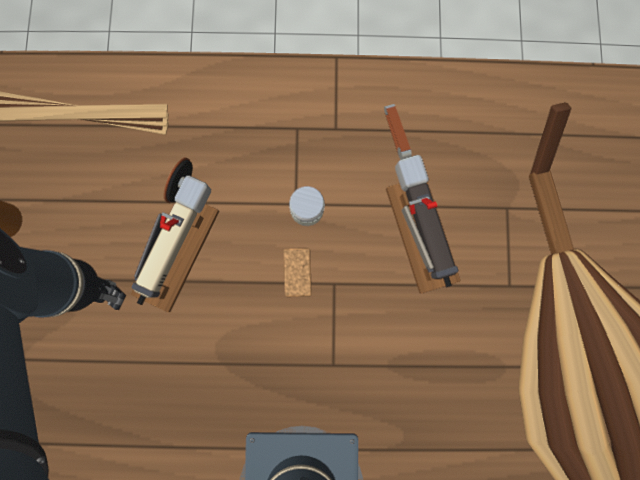

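Emit:
send_rows(
  plan=[
    [[0,-8,50,0,0,0,0],[0,-12,92,10,0,0,0],[0,-12,92,55,0,0,0],[0,-12,92,93,0,0,0],[0,-12,92,93,0,0,0]],
  ],
)

```text
t: 1.88
ee_pos: [485.6, 279.6, 116.2]
eef_rot: [-3.139, 0.004, 1.165]
wrist_force: [0.9, 0.7, 0.8]
gripper_width: 0.0
```

```bash
python3 - <<'E'
from h import *
g=grab("scene"); t=grab("top")
o=get_obs();print(o['t'],o['ee_pos'],o['eef_rot'],o['wrist_force'])
e=o['ee_pos'][:2];print(e@[.917,-.398],e@[.398,.917])
a=cv2.resize(t['pixels'][140:320,60:240,::-1],None,fx=2.2,fy=2.2,interpolation=cv2.INTER_CUBIC)
b=cv2.resize(g['pixels'][60:240,270:450,::-1],None,fx=2.2,fy=2.2,interpolation=cv2.INTER_CUBIC)
cv2.imwrite('pics/z2.png',np.hstack([a,b]))
E
```

```text
1.975 [487.66912385 280.34019224 119.20589215] [ 3.14140521e+00 -6.09790602e-04  1.16390613e+00] [0.65002634 0.21189738 1.46847845]
335.61719005811125 451.16426757450563
```

View pics/z2.png

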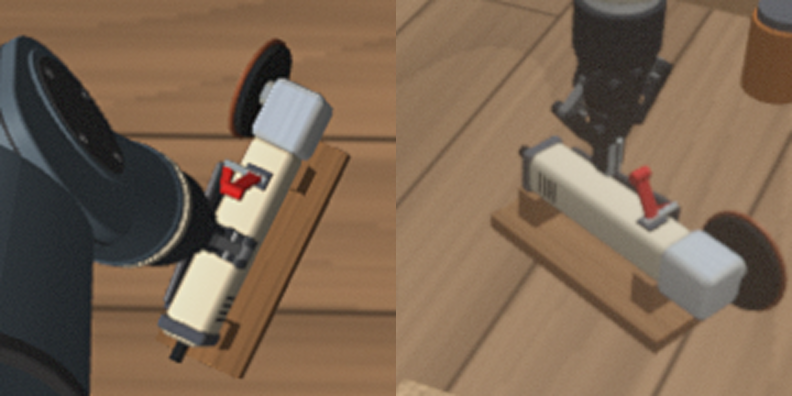

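The shut fingers stand above the barrel just behind the lever and in line with it. In the top crop they are at (232,245) and the lever is at (240,180). Now I push forward.

Emit:
send_rows(
  plan=[
    [[0,0,15,0,0,0,0],[0,0,30,0,0,0,0],[0,0,45,0,0,0,0],[0,0,60,0,0,0,0],[0,0,68,0,0,0,0]],
  ],
)

```text
t: 2.6
ee_pos: [549.2, 252.1, 117.9]
eef_rot: [-3.138, 0.001, 1.162]
wrist_force: [-20.6, 7.9, 13.2]
gripper_width: 0.1
```

Emit:
send_rows(
  plan=[
    [[0,0,3,0,0,0,0],[0,0,3,0,0,0,0]],
  ],
)

```text
t: 2.85
ee_pos: [549.0, 252.2, 118.0]
eef_rot: [-3.135, 0.002, 1.164]
wrist_force: [-15.2, 4.2, 10.4]
gripper_width: 0.1
```

```bash
python3 - <<'E'
from h import *
g=grab("scene"); t=grab("top")
o=get_obs();print(o['t'],o['ee_pos'],o['eef_rot'],o['wrist_force'])
e=o['ee_pos'][:2];print(e@[.917,-.398],e@[.398,.917])
a=cv2.resize(t['pixels'][140:320,60:240,::-1],None,fx=2.2,fy=2.2,interpolation=cv2.INTER_CUBIC)
b=cv2.resize(g['pixels'][60:240,270:450,::-1],None,fx=2.2,fy=2.2,interpolation=cv2.INTER_CUBIC)
cv2.imwrite('pics/z3.png',np.hstack([a,b]))
E
```

```text
2.95 [549.03614841 252.25753294 118.01246031] [-3.13531893e+00  2.38279068e-03  1.16454132e+00] [-14.65856218   4.69286026   9.98405417]
403.0676499841972 449.8365447758692
```

View pics/z3.png

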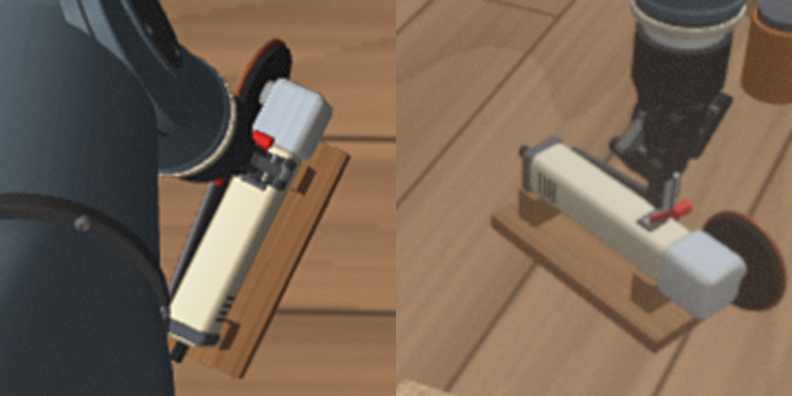

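The lever is at its stop: in both views its red bar points at the nose and there is about 15 N of resistance. I back off, rise and open the jaws.

Emit:
send_rows(
  plan=[
    [[0,0,-20,0,0,0,0],[0,2,-45,-20,0,0,0],[100,4,-67,-50,0,0,0],[100,4,-67,-50,0,0,0],[100,4,-67,-50,0,0,0]],
  ],
)

```text
t: 3.58
ee_pos: [493.2, 280.9, 168.2]
eef_rot: [3.141, -0.0, 1.162]
wrist_force: [0.1, 0.0, 0.1]
gripper_width: 54.7
```

```bash
python3 - <<'E'
from h import *
g=grab("scene"); t=grab("top");w=grab("wrist",'w4.png');np.savez('/tmp/w4.npz',**w)
o=get_obs();print(o['t'],o['ee_pos'],o['eef_rot'],o['wrist_force'],o['gripper_width'])
e=o['ee_pos'][:2];print(e@[.917,-.398],e@[.398,.917])
a=cv2.resize(t['pixels'][140:320,60:240,::-1],None,fx=2.2,fy=2.2,interpolation=cv2.INTER_CUBIC)
b=cv2.resize(g['pixels'][60:240,270:450,::-1],None,fx=2.2,fy=2.2,interpolation=cv2.INTER_CUBIC)
cv2.imwrite('pics/z4.png',np.hstack([a,b]))
E
```

```text
3.725 [493.10059912 280.50159498 167.4579307 ] [-3.14143061e+00  1.21087572e-03  1.16145100e+00] [0.31884211 0.17989424 0.24845502] 75.34899159931112
340.5336145945457 453.4740010499712
```

View pics/z4.png

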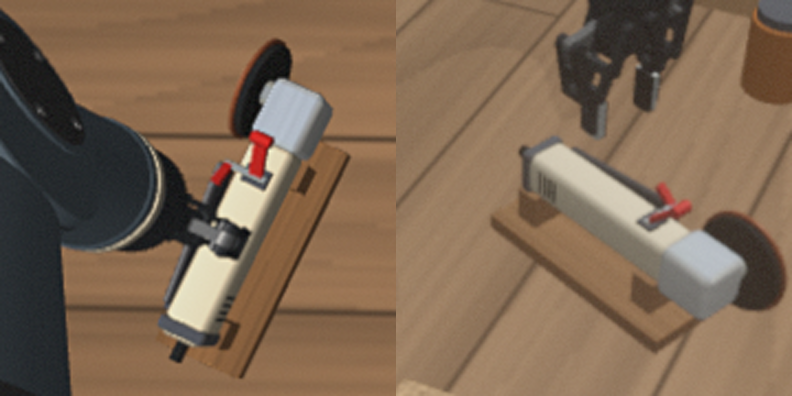

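View pics/w4.png

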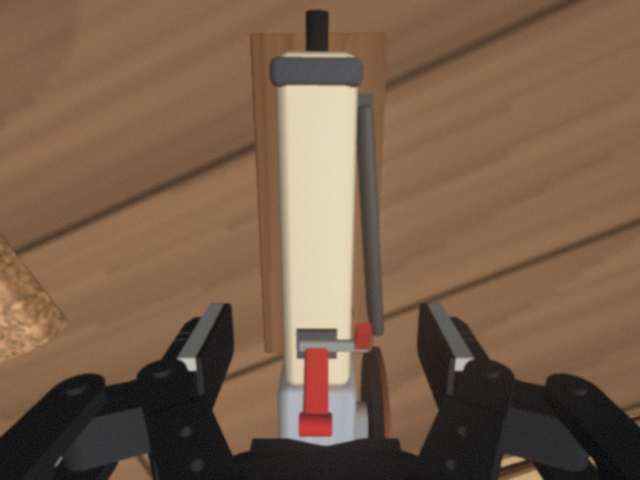

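The lever is forward in both views, and the open fingers straddle the barrel and paddle: in the wrist image the fingers are at columns 232 and 420, and the barrel plus paddle span 280 to 380. Now I descend.

Emit:
send_rows(
  plan=[
    [[100,1,-1,30,0,0,0],[100,1,-1,60,0,0,0],[100,1,-1,90,0,0,0],[100,1,-1,112,0,0,0],[100,1,-1,112,0,0,0]],
  ],
)

```text
t: 4.35
ee_pos: [491.5, 281.5, 54.3]
eef_rot: [-3.14, 0.004, 1.162]
wrist_force: [-0.1, -0.0, 0.4]
gripper_width: 85.5
```

```bash
python3 - <<'E'
from h import *
w=grab("wrist",'w5.png');g=grab("scene")
o=get_obs();print(o['t'],o['ee_pos'],o['eef_rot'],o['wrist_force'],o['gripper_width'])
e=o['ee_pos'][:2];print(e@[.917,-.398],e@[.398,.917])
b=cv2.resize(g['pixels'][60:240,270:450,::-1],None,fx=2.2,fy=2.2,interpolation=cv2.INTER_CUBIC)
a=cv2.resize(w['pixels'][:,:,::-1],(396,297));o=np.zeros((396,792,3),np.uint8);o[:297,:396]=a;o[:,396:]=b
cv2.imwrite('pics/z5.png',o)
E
```

```text
4.45 [492.66679081 282.34977406  56.37210003] [3.14156768e+00 3.69095853e-04 1.16197627e+00] [ 0.68781532 -0.76849253 -0.1119289 ] 85.21086628241319
339.40023710049786 454.9961255522157
```

View pics/z5.png

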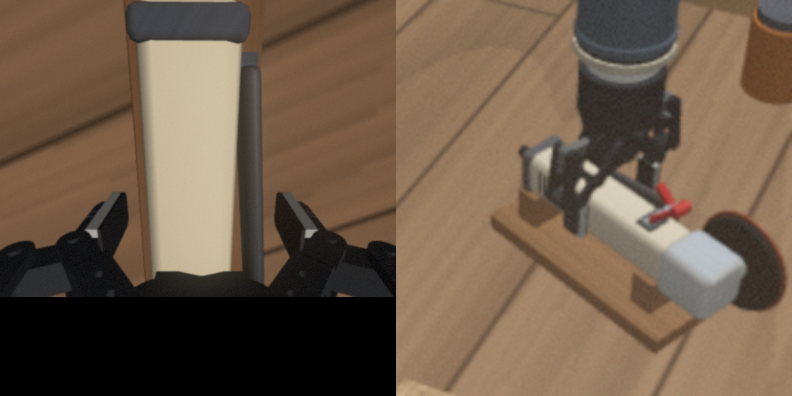

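The fingers stand either side of the barrel and paddle, with a clear gap on both sides and no contact. Next is the squeeze.

Emit:
send_rows(
  plan=[
    [[0,0,0,0,0,0,0],[0,0,0,0,0,0,0],[0,0,0,0,0,0,0],[0,0,0,0,0,0,0]],
  ],
  newtons=35,
)

```text
t: 4.95
ee_pos: [491.6, 279.9, 57.4]
eef_rot: [-3.141, 0.003, 1.16]
wrist_force: [-6.3, -9.0, 12.3]
gripper_width: 49.1
```

Emit:
send_rows(
  plan=[
    [[0,0,0,0,0,0,0],[0,0,0,0,0,0,0]],
  ],
)

```text
t: 5.2
ee_pos: [491.6, 279.9, 57.4]
eef_rot: [-3.141, 0.003, 1.16]
wrist_force: [-5.8, -9.5, 12.7]
gripper_width: 49.2
```

```bash
python3 - <<'E'
from h import *
w=grab("wrist",'w6.png');o=get_obs();print(o['t'],o['ee_pos'],o['wrist_force'],o['gripper_width'])
E
```

```text
5.25 [491.59762301 279.87912051  57.39275875] [ -5.89347529 -10.17558913  13.2691574 ] 49.74045196465396
```

View pics/w6.png

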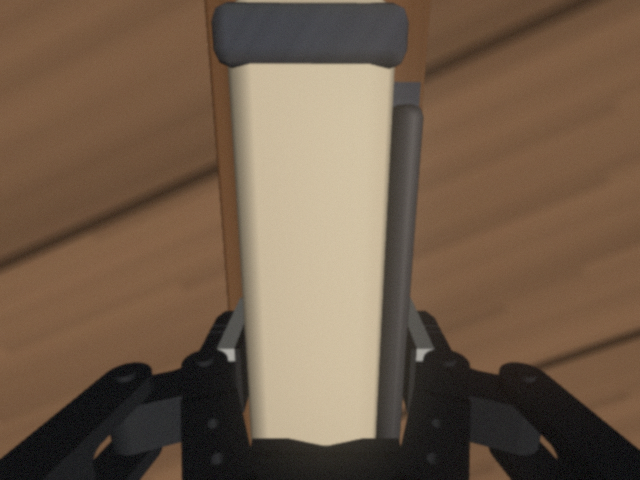

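The opening is about 49.5 mm, against 50 mm nominal when pressed, and the paddle lies parallel against the barrel (edge at about 385–405 px). It's fully squeezed. I hold it, then release and lift away.

Emit:
send_rows(
  plan=[
    [[0,0,0,0,0,0,0],[0,0,0,0,0,0,0],[0,0,0,0,0,0,0],[0,0,0,0,0,0,0],[0,0,0,0,0,0,0]],
  ],
)

```text
t: 5.88
ee_pos: [491.6, 279.9, 57.4]
eef_rot: [-3.141, 0.003, 1.16]
wrist_force: [-5.0, -10.0, 13.7]
gripper_width: 48.9
```

Emit:
send_rows(
  plan=[
    [[100,0,0,0,0,0,0],[100,0,0,0,0,0,0],[100,0,0,0,0,0,0],[100,0,0,0,0,0,0],[100,0,0,0,0,0,0]],
  ],
)

```text
t: 6.5
ee_pos: [492.3, 282.6, 56.2]
eef_rot: [-3.142, 0.0, 1.163]
wrist_force: [-0.0, 0.8, 0.4]
gripper_width: 85.5
```

Emit:
send_rows(
  plan=[
    [[100,0,0,-25,0,0,0],[100,0,0,-60,0,0,0],[100,0,0,-110,0,0,0],[100,0,-20,-140,0,0,0],[100,0,-20,-140,0,0,0]],
  ],
)

```text
t: 7.12
ee_pos: [473.9, 292.0, 198.6]
eef_rot: [3.14, -0.004, 1.164]
wrist_force: [1.1, -0.2, -1.0]
gripper_width: 85.5
```

```bash
python3 - <<'E'
from h import *
w=grab("wrist");g=grab("scene")
o=get_obs();print(o['t'],o['ee_pos'],o['wrist_force'],o['gripper_width'])
b=cv2.resize(g['pixels'][60:240,270:450,::-1],None,fx=2.2,fy=2.2,interpolation=cv2.INTER_CUBIC)
a=cv2.resize(w['pixels'][:,:,::-1],(396,297));o=np.zeros((396,792,3),np.uint8);o[:297,:396]=a;o[:,396:]=b
cv2.imwrite('pics/z7.png',o)
E
```

```text
7.225 [473.82404556 290.4714114  196.05573621] [ 0.32260505 -0.50832184 -0.00495843] 84.99318163513
```

View pics/z7.png

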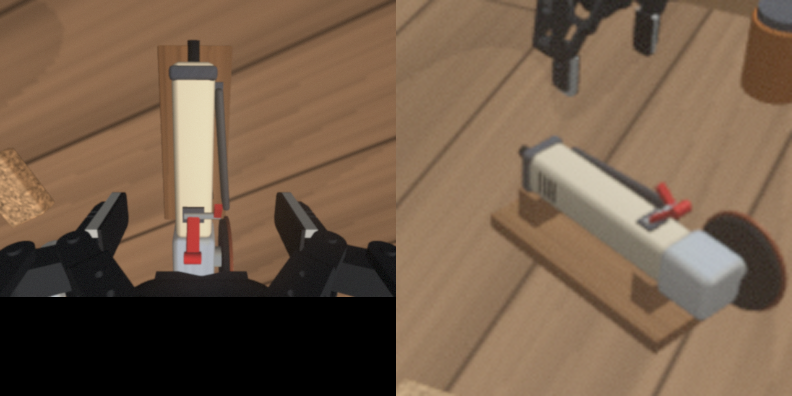

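The lever is forward, the paddle has sprung out again, and the gripper is clear with no load. Handing in.

```bash
python3 -c "
from h import *
print(close_job())"
```

```text
the job is handed in; nothing more can be done
None
```

The test run is done and handed in at about 7.2 s, well inside the 40 s limit. `close_job()` reports no verdict.

- **Lever:** I pushed it forward with shut fingers until it stopped, meeting about 15 N. The stop came within 1 mm of where I expected it.
- **Paddle:** I squeezed it at a 35 N grip setting. The opening read 49–50 mm, against 50 mm nominal when pressed. I held it for about 1 s, then let go and lifted clear.
- **Last pictures:** They show the lever still forward, the paddle standing off the barrel again, and the gripper free with wrist force under 1 N.
- **Belt sander:** The arm never went near it.

**Small disagreements:**
- The top and wrist views put the barrel's middle about 2 mm apart. I used a value between them, and the grip settled about 2–3 mm off centre, with 13–18 N at the wrist during the hold.
- The two fits of the barrel's right-hand edge differed by about 2° in direction, so I relied on the left edge.

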